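# Fit a fresh filter in the vacuum cleaner and slide its cover shut

### The job

Slide the red cover of the vacuum cleaner fully open, lower the clean white filter cartridge into the filter bay with the gripper, grip rib up (do not drop it in; either way round will do), and let go once it lies flat on the bay floor. Then slide the cover back over it, feeling for its stop, until it is fully home. Leave the brown used filter, the multimeter, the brush roller and the spray can where they are.

Things in the scene. Friction and masses are not known exactly. Their poses are not given: they have to be found in the camera images.
- vacuum: Fixed grey and black vacuum base unit, 250 (x) x 300 (y) x 100 mm, a wheel on each y side, hose stub on its +x side. Origin: centre of its underside, z up. In its deck (z = 100 mm), centred at x 0, y -50 mm, is the open-topped filter bay, 140 (x) x 84 (y) x 60 mm deep. The cover slides along y on the deck between two rails, with a stop bar at each end; these stand 9 mm above the deck
- bay (a point): centre of the filter bay's floor, 60 mm below the deck (40 mm above the bench); axes as the vacuum's: x along the bay's 140 mm, y along its 84 mm
- cover (a joint): position of the red sliding cover in m: 0 = fully home over the bay (hard stop), 0.10 = fully open (hard stop), when the bay is wholly clear; grows as the cover moves along +y of the vacuum. It starts partly open. It stays where it is left; sliding it takes about 3 N at slow speed
- cover_grip (a point): top centre of the black grip rib on the cover, moving with it; axes as the vacuum's. The cover is a flat red plate 154 (x) x 96 (y) x 5 mm, its top 106 mm above the bench; the rib in its middle is 70 mm long (x), 12 mm thick (y), 22 mm high, its top 128 mm above the bench
- clean_filter: clean filter cartridge, 0.15 to 0.31 kg: white block 132 (x) x 76 (y) x 30 mm high, white pleats on top, and on top across its middle a blue grip rib 12 mm thick (x), 60 mm long (y), 26 mm high (56 mm high in all). Origin: centre of its underside, z up. In the bay it has 4 mm clearance on every side and its top stays 5 mm below the cover
- used_filter: the used filter cartridge, same shape and size as the clean one but dark brown with a blue rib; origin at the centre of its underside; to be left alone
- multimeter: red multimeter, 150 x 78 x 42 mm, lying on the bench; origin at the centre of its underside; a bystander
- brush_bar: grey and black vacuum brush roller, 180 mm long along its y, 38 mm high, lying on two feet; origin at the centre of its underside; a bystander
- spray_can: yellow spray can standing upright, 56 mm in diameter, 170 mm high; origin at the centre of its underside; a bystander
Things that resemble listed ones, but are neither listed nor needed, are in the scene too. Of the things that look like the clean_filter, the largest one is meant.

How it is judged:
By the outcome, as a careful person would: the job done as asked, in the order asked, and still so for the second after the job is handed in, with the robot touching nothing.
It also fails if it takes over 70 s, if anything falls off the work surface, if the arm or the gripper's body presses on something with over 40 N, if the wrist force passes 120 N, or if a joint passes its speed limit or range.

### The arm

A 6-joint arm with a two-finger parallel gripper is mounted at the origin on the work surface. World frame = base frame: x ahead of the robot, y to its left, z up, the work surface at z = 0. Lengths are in m, angles in rad, forces in N, time in s.
With the tool pointing down it reaches from about 0.25 to 0.775 m from the base axis. Payload 4 kg.
Tool frame: the origin (TCP) lies at the very end of the fingers, on their centre line; the grasp point (between the pads) lies 19 mm behind it (robot.hold_point_z is the distance from the TCP to the grasp point, in m); z points along the fingers, y is the line along which they close (so a half turn about z gives the same grasp; the last joint's range is limited). The gripper opens to 94 mm and grips with 3 to 60 N. Pads are 16 mm wide; open, the fingers measure 119 mm over their backs; the gripper's body (75 mm by 177 mm) begins 78 mm behind the grasp point.
Start: joints at [1.197, 0.087, 1.371, -0, 1.684, -0.103], TCP at [0.147, 0.53, 0.206] pointing down, gripper open.
Joint ranges: [-3.1, 3.1], [-0.76, 2.03], [0.27, 2.55], [-1.08, 4.22], [0.17, 2.65], [-2.57, 2.57]. Speed limits (rad/s): [2.79, 2.79, 3.14, 3.14, 3.14, 3.14].

### API

Orientations are given as [roll, pitch, yaw] about the fixed x, y, z axes, in that order (R = Rz(yaw) Ry(pitch) Rx(roll)).
In Python, from bench import robot gives the robot as it stands.
- The arm moves only by the tool carry_out, never from a script. Its argument "steps" is a list of rows, each a list of 3 entries, a list of its own where there are three numbers: the shift along the tool's x, y, z in m, then the turn about the tool's z in units of 10 degrees (1.0 is 10 degrees), then the closure, from -1 (fully open) to 1 (shut). In form: [[[tx, ty, tz], roll, jaw], ...]. A call has 1 to 10 rows; each row is the pose to reach, as a shift and turn from the pose commanded when the call began, along the tool's axes at that moment; what a row does not reach only later rows make up. A row lasts 1/8 s, in which the tool goes at most 62.5 mm and 10.7 degrees, less where a joint would pass 70% of its speed; a pose out of reach is approached as far as the arm can. A call with a gripper value outside its range is refused whole. The fingers move at their own pace and stop on an object; the grip force is fixed at half the most. Time passes only in rows, so rows that repeat a pose let the fingers close. It gives the time, the measured TCP pose, the force, the opening and the grip force at its end, in the units of the state.
- robot.get_obs(): the state, without advancing time (a new reading comes with each control period).
- robot.snapshot(name): name is "side" or "top"; returns a dict with "image" (384x512x3 uint8, red, green, blue), "z_map" (384x512 float32, m along the optical axis (not along the pixel's ray), 0 where there is no reading), "mtx" (3x3 intrinsics, pixels), "D" ([k1, k2, p1, p2, k3] as OpenCV has them; the pictures are not rectified), "R" (3x3) and "t" (3): a world point X has camera coordinates R X + t. Camera axes: x right, y down, z forward; pixel columns grow to the right and rows downward; lengths in m; the calibration is good to about 2 mm. A picture is of the moment at which its call begins.
- robot.close_job(): hands the job in; it is judged then, once.
The state is a dict: "time": time; "joint_positions": joint angles; "qvel": joint speeds; "joint_torque": joint torques, N m; "tool_pos": TCP position; "ee_rot": TCP orientation; "wrist_force": force on the tool from outside, world axes, zero at the start; "wrist_torque": the same for the moment, N m; "width": finger opening in m; "finger_force": force on a finger pad.
Only numpy, scipy, OpenCV 4.12 (cv2) and the standard library are available. Lean on these libraries where they do the work, as an engineer would, in place of code of your own. Each camera call takes 0.05 s, during which the arm holds its last target. There are 200 camera calls.

## Working session

There is one attempt and no reset: what is moved stays moved. The work goes in short steps, Python scripts to look and compute and a tool call to move; the robot and the scene stay as the last step left them, time stands still between calls to the robot, and variables do not carry over. Pictures are saved under pics/ and viewed, at most 10 in all, crops included, and the job is handed in when it is done.

Besides the shell and the picture viewer there is one more tool, called after "Call:" by a JSON object that holds its "method" and its "body", one argument or row to a line. carry_out: Moves the arm, as the interface text tells. Its arguments: {"type":"object","properties":{"steps":{"type":"array","items":{"type":"array"}}},"required":["steps"]}

```bash
mkdir -p pics; cat > h.py <<'E'
import numpy as np, cv2
from bench import robot
def snap(n,f=None):
    s=robot.snapshot(n)
    if f: cv2.imwrite('pics/'+f,s['image'][:,:,::-1])
    return s
def cloud(s):
    h,w=s['z_map'].shape
    u,v=np.meshgrid(np.arange(w),np.arange(h))
    p=cv2.undistortPoints(np.stack([u,v],-1).reshape(-1,1,2).astype(float),s['mtx'],s['D']).reshape(h,w,2)
    z=s['z_map'].astype(float)
    c=np.dstack([p*z[...,None],z])
    W=(c-s['t'])@s['R']
    W[z==0]=np.nan
    return W
E
python3 - <<'E'
from h import *
for n in('top','side'):
    s=snap(n,n+'0.png'); W=cloud(s); np.savez(n+'0.npz',W=W,im=s['image'],**{k:s[k] for k in('mtx','R','t','D')})
    print(n,-s['R'].T@s['t'],s['R'][2])
print(robot.get_obs())
E
```

```text
top [ 0.21435094 -0.02590028  1.40702695] [ 0.222531    0.00129456 -0.97492475]
side [ 0.01352055 -0.86088108  0.85871963] [ 0.40410697  0.67214076 -0.62042273]
{'time': 0.1, 'joint_positions': array([ 1.19686009e+00,  8.78388549e-02,  1.37209317e+00, -2.45204820e-05,
        1.68358085e+00, -1.03082418e-01]), 'qvel': array([-0.00046301, -0.0003176 , -0.00288076,  0.00044997, -0.00057477,
       -0.00134815]), 'joint_torque': array([ 1.93105167e-03, -3.41257095e+01, -3.03301692e+01,  7.21175317e-02,
        3.04453145e-02, -9.23507082e-05]), 'tool_pos': array([0.1469784 , 0.5294893 , 0.20444935]), 'ee_rot': array([-3.13968012e+00, -1.73349549e-04,  2.87073593e+00]), 'wrist_force': array([-0.05252821, -0.06626299,  0.47854069]), 'wrist_torque': array([0.00432934, 0.06211699, 0.04047817]), 'finger_force': 0.0, 'width': 0.09420947384077058}
```

View pics/top0.png

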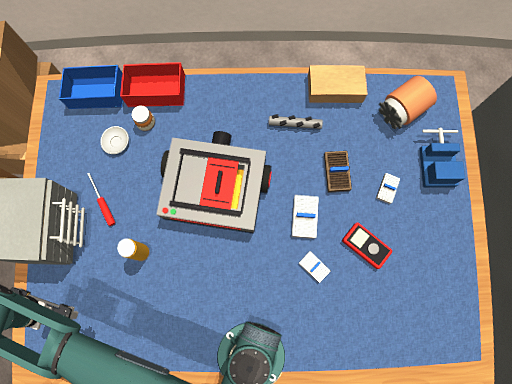

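View pics/side0.png

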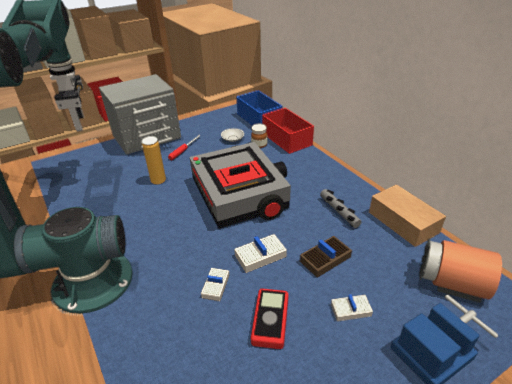

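The top picture shows the vacuum at about (213,185), with its hose stub up (+x) at (222,138). The red cover is at (220,183) with the exposed yellow bay to its right, so opening is leftward (+y). The largest white filter is at (305,216), with its rib running roughly across the image. The used filter is at (338,171) and the multimeter at (367,245).

```bash
cat > m.py <<'E'
from h import *
def rect(P):
    P=P[:,:2].astype(np.float32)
    (c,s,a)=cv2.minAreaRect(P*1000); return np.round(c,1),np.round(s,1),round(a,1)
def masks(W,im):
    im=im.astype(int);r,g,b=im[...,0],im[...,1],im[...,2];z=W[...,2]
    return dict(red=(r>130)&(g<80)&(b<80),blue=(b>120)&(b-r>70)&(g-r>10),white=(r>150)&(abs(r-b)<50),black=(r<60)&(g<60)&(b<60)),z
if __name__=='__main__':
  for n in('top','side'):
    d=np.load(n+'0.npz');W,im=d['W'],d['im'];m,z=masks(W,im)
    x,y=W[...,0],W[...,1]
    def show(t,k):
        k=cv2.morphologyEx(k.astype(np.uint8),cv2.MORPH_OPEN,np.ones((2,2)))>0
        nn,l,st,_=cv2.connectedComponentsWithStats(k.astype(np.uint8))
        if nn<2: print(n,t,'none');return
        i=1+np.argmax(st[1:,4]);P=W[l==i]
        print(n,t,len(P),rect(P),'meanz',np.round(np.median(P,0),4), 'zr',np.round(np.percentile(P[:,2],[5,95]),4))
    show('deck',(z>.09)&(z<.115)&(abs(x-.6)<.25)&(y>-.1)&(y<.4))
    show('cover',m['red']&(z>.098)&(z<.115)&(x>.3))
    show('coverrib',m['black']&(z>.118)&(z<.14)&(x>.35)&(y>-.1)&(y<.3))
    show('ribz',(z>.118)&(z<.14)&(x>.35)&(y>-.1)&(y<.25))
    show('filt',m['white']&(z>.02)&(z<.04)&(x>.2)&(y<0))
    if n=='top': q=W[150:225,285:325]; Q=q[216-150,305-285]; print(Q)
    show('fbody',(z>.02)&(z<.07)&(abs(x-Q[0])<.1)&(abs(y-Q[1])<.1))
    show('frib',(z>.046)&(z<.07)&(abs(x-Q[0])<.06)&(abs(y-Q[1])<.06))
E
python3 m.py
```

```text
top deck 7293 (array([544.2, 113.9]), array([299.4, 278. ]), 80.2) meanz [nan nan nan] zr [nan nan]
top cover 918 (array([522.3,  92.9]), array([ 89.6, 154.1]), 77.4) meanz [nan nan nan] zr [nan nan]
top coverrib 13 (array([529.7,  90.5]), array([13.7,  6.4]), 2.3) meanz [0.5297 0.0907 0.1295] zr [0.1266 0.132 ]
top ribz 95 (array([523. ,  91.2]), array([10.2, 66. ]), 79.7) meanz [nan nan nan] zr [nan nan]
top filt 463 (array([ 402.3, -179.5]), array([81.4, 72.7]), 88.4) meanz [ 0.3955 -0.1762  0.0307] zr [0.0051 0.0357]
[ 0.42977438 -0.17250354  0.05269847]
top fbody 981 (array([nan, nan]), array([0., 0.]), 0.0) meanz [nan nan nan] zr [nan nan]
top frib 77 (array([ 430.8, -180.3]), array([60.1, 11.2]), 88.6) meanz [ 0.4297 -0.1788  0.0539] zr [0.0309 0.0593]
side deck 3771 (array([632.8,  95.1]), array([502.1, 202.3]), 43.5) meanz [nan nan nan] zr [nan nan]
side cover 577 (array([522.7,  89.2]), array([ 91.4, 150.4]), 80.6) meanz [nan nan nan] zr [nan nan]
side coverrib 68 (array([523.5,  88.1]), array([ 9.5, 63.1]), 82.0) meanz [0.5222 0.0887 0.1199] zr [0.1132 0.1275]
side ribz 384 (array([1558.7,   68.2]), array([ 19.9, 349. ]), 1.2) meanz [nan nan nan] zr [nan nan]
side filt 759 (array([ 438.7, -177.5]), array([ 74.8, 144.4]), 84.5) meanz [nan nan nan] zr [nan nan]
side fbody 994 (array([ 440. , -157.6]), array([113.2, 146.5]), 83.7) meanz [nan nan nan] zr [nan nan]
side frib 89 (array([ 441.8, -154. ]), array([111.,  27.]), 74.9) meanz [ 0.4295 -0.1825  0.0551] zr [0.0309 0.0587]
```

```bash
cat > m2.py <<'E'
from m import *
def comp(k,W):
    k=k&np.isfinite(W[...,2]);nn,l,st,_=cv2.connectedComponentsWithStats(k.astype(np.uint8),connectivity=4)
    return W[l==1+np.argmax(st[1:,4])] if nn>1 else None
if __name__=='__main__':
  for n in('top','side'):
    d=np.load(n+'0.npz');W,im=d['W'],d['im'];m,z=masks(W,im);x,y=W[...,0],W[...,1]
    def show(t,k):
        P=comp(k,W)
        print(n,t,None if P is None else (len(P),rect(P),np.round(np.median(P,0),4),np.round(np.percentile(P[:,2],[5,95]),3)))
    nr=(x>.36)&(x<.7)&(y>-.1)&(y<.3)
    show('deck',(z>.095)&(z<.114)&nr); show('frame',(z>.106)&(z<.114)&nr&~m['red'])
    show('cover',m['red']&(z>.1)&(z<.113)&nr)
    show('covrib',(z>.12)&(z<.135)&nr)
    show('bayfloor',(z>.03)&(z<.05)&(x>.45)&(x<.6)&(y>0)&(y<.1))
    f=(abs(x-.43)<.1)&(abs(y+.178)<.062)
    show('fbody',(z>.022)&(z<.07)&f); show('frib',(z>.048)&(z<.07)&f)
    for nm,lo in(('floor',0),): show('anything<.02 near',(z>.01)&f)
E
python3 m2.py
```

```text
top deck (7135, (array([529.9, 116.7]), array([300.4, 252.5]), 80.7), array([0.5257, 0.1216, 0.1021]), array([0.097, 0.11 ]))
top frame (345, (array([603.1, 106.9]), array([226.,  60.]), 86.9), array([0.6118, 0.1119, 0.1097]), array([0.107, 0.113]))
top cover (1130, (array([526.7,  93.1]), array([ 95.7, 153.9]), 80.6), array([0.5326, 0.1009, 0.1064]), array([0.102, 0.111]))
top covrib (95, (array([524.6,  93.2]), array([13.1, 68.6]), 81.1), array([0.5232, 0.0934, 0.128 ]), array([0.123, 0.132]))
top bayfloor (272, (array([523.6,  39.8]), array([ 21.8, 131.2]), 81.1), array([0.5231, 0.0406, 0.0407]), array([0.036, 0.046]))
top fbody (977, (array([ 433.1, -176.6]), array([ 76.9, 133.6]), 84.6), array([ 0.4297, -0.1753,  0.0313]), array([0.026, 0.054]))
top frib (77, (array([ 433.5, -175.6]), array([57.3, 13.1]), 84.0), array([ 0.4327, -0.1755,  0.0556]), array([0.051, 0.06 ]))
top anything<.02 near (1004, (array([ 436.2, -176.6]), array([ 77.1, 139.4]), 85.0), array([ 0.4293, -0.1745,  0.0312]), array([0.025, 0.054]))
side deck (3653, (array([527.3, 118. ]), array([306.9, 252.1]), 81.0
[... 269 characters left out ...]
7, 0.08  , 0.1064]), array([0.103, 0.109]))
side covrib (80, (array([521.7,  91.3]), array([17.2, 68.9]), 78.1), array([0.5222, 0.09  , 0.1268]), array([0.12 , 0.131]))
side bayfloor (20, (array([579.2,  96.9]), array([ 6.7, 30.3]), 81.5), array([0.5832, 0.0964, 0.0418]), array([0.04 , 0.048]))
side fbody (972, (array([ 431.5, -175.2]), array([ 79.7, 132.9]), 84.5), array([ 0.4253, -0.1822,  0.0311]), array([0.026, 0.055]))
side frib (85, (array([ 430.5, -177.1]), array([61.4, 12.8]), 84.6), array([ 0.4292, -0.1796,  0.0554]), array([0.049, 0.059]))
side anything<.02 near (1122, (array([ 431.3, -175.3]), array([ 79.8, 133.3]), 84.7), array([ 0.4249, -0.1869,  0.0306]), array([0.015, 0.054]))
```

```bash
cat > go.py <<'E'
import sys
from h import *
from scipy.spatial.transform import Rotation as Ro
def go(x,y,z,ang):
    o=robot.get_obs();R=Ro.from_euler('xyz',o['ee_rot']).as_matrix()
    t=R.T@(np.array([x,y,z])-o['tool_pos']);a=np.degrees(np.arctan2(R[1,1],R[0,1]))
    d=(ang-a+90)%180-90
    print('t',o['time'].round(2),'shift',t.round(4),'dist',np.linalg.norm(t).round(3),'turn',round(-d/10,3),'yang',a.round(2),'F',o['wrist_force'].round(1),'pos',o['tool_pos'].round(4),'q6',o['joint_positions'][5].round(2),'w',round(o['width'],4))
if __name__=='__main__': go(*map(float,sys.argv[1:5]))
E
python3 go.py .5236 .0925 .20 80.8
python3 - <<'E'
from h import *
d=np.load('top0.npz');W=d['W'];z=W[...,2];x,y=W[...,0],W[...,1]
for n in('top0','side0'):
    W=np.load(n+'.npz')['W'];z=W[...,2];x,y=W[...,0],W[...,1]
    k=(z>.12)&(z<.2)&(x>.15)&(x<.5)&(y>.15)&(y<.45)
    print(n,k.sum(),np.nanpercentile(W[k],[2,50,98],axis=0).round(3))
E
```

```text
top0 342 [[0.299 0.326 0.125]
 [0.322 0.346 0.169]
 [0.348 0.376 0.175]]
side0 303 [[0.294 0.323 0.122]
 [0.317 0.334 0.157]
 [0.344 0.376 0.173]]Traceback (most recent call last):
  File "go.py", line 9, in <module>
    if __name__=='__main__': go(*map(float,sys.argv[1:5]))
                             ~~^^^^^^^^^^^^^^^^^^^^^^^^^^^
  File "go.py", line 8, in go
    print('t',o['time'].round(2),'shift',t.round(4),'dist',np.linalg.norm(t).round(3),'turn',round(-d/10,3),'yang',a.round(2),'F',o['wrist_force'].round(1),'pos',o['tool_pos'].round(4),'q6',o['joint_positions'][5].round(2),'w',round(o['width'],4))
              ^^^^^^^^^^^^^^^
AttributeError: 'float' object has no attribute 'round'
```

```bash
sed -i "s/o\['time'\].round(2)/round(o['time'],2)/" go.py; python3 go.py .5236 .0925 .30 80.8
```

```text
t 0.1 shift [-0.4798 -0.3205 -0.095 ] dist 0.585 turn -0.632 yang 74.48 F [-0.1 -0.1  0.5] pos [0.147  0.5295 0.2044] q6 -0.1 w 0.0942
```

Call:
{"method": "carry_out", "body": {
  "steps": [
    [[0, 0, -0.05], 0, -1],
    [[0, 0, -0.095], 0, -1],
    [[-0.05, -0.033, -0.095], -0.2, -1],
    [[-0.1, -0.067, -0.095], -0.4, -1],
    [[-0.15, -0.1, -0.095], -0.63, -1],
    [[-0.2, -0.134, -0.095], -0.63, -1],
    [[-0.25, -0.167, -0.095], -0.63, -1],
    [[-0.3, -0.2, -0.095], -0.63, -1],
    [[-0.35, -0.234, -0.095], -0.63, -1],
    [[-0.4, -0.267, -0.095], -0.63, -1]
  ]
}}

```text
time: 1.35
tool_pos: [0.462, 0.164, 0.3001]
ee_rot: [3.141, -0.0, 2.981]
wrist_force: [1.3, 0.8, 0.3]
width: 0.0937
finger_force: 0.0
```

```bash
python3 go.py .5236 .0925 .15 80.8
```

```text
t 1.35 shift [-0.0724 -0.0607  0.1501] dist 0.177 turn -0.002 yang 80.78 F [1.3 0.8 0.3] pos [0.462  0.164  0.3001] q6 -1.18 w 0.0937
```

Call:
{"method": "carry_out", "body": {
  "steps": [
    [[-0.035, -0.03, 0], 0, -1],
    [[-0.073, -0.06, 0.02], 0, -1],
    [[-0.073, -0.06, 0.07], 0, -1],
    [[-0.073, -0.06, 0.12], 0, -1],
    [[-0.073, -0.06, 0.15], 0, -0.4],
    [[-0.073, -0.06, 0.15], 0, -0.4]
  ]
}}

```text
time: 2.1
tool_pos: [0.5212, 0.0946, 0.1468]
ee_rot: [-3.14, -0.008, 2.981]
wrist_force: [-0.1, 0.5, -0.7]
width: 0.0771
finger_force: 0.0
```

```bash
python3 - <<'E'
from h import *
s=snap('side','s1.png');c=s['image'][110:250,150:330,::-1];cv2.imwrite('pics/s1c.png',cv2.resize(c,None,fx=4,fy=4))
E
python3 go.py .5236 .0925 .110 80.8
```

```text
t 2.15 shift [-0.0012 -0.002   0.0395] dist 0.04 turn -0.002 yang 80.78 F [ 0.4 -0.8  0.2] pos [0.5228 0.0947 0.1495] q6 -1.34 w 0.0737
```

View pics/s1c.png

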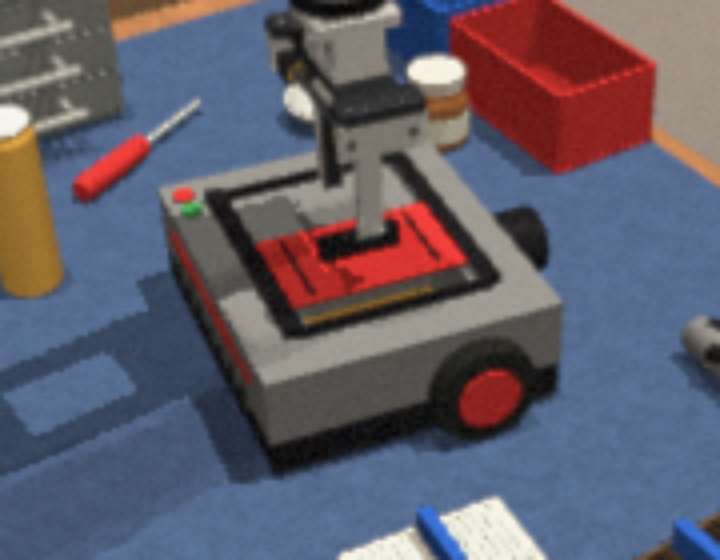

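The crop shows the fingers straddling the black rib at (355,240), aligned along y. I'll descend and close.

Call:
{"method": "carry_out", "body": {
  "steps": [
    [[-0.001, -0.002, 0.02], 0, -0.4],
    [[-0.001, -0.002, 0.039], 0, -0.4],
    [[-0.001, -0.002, 0.039], 0, 0.2],
    [[-0.001, -0.002, 0.039], 0, 0.7],
    [[-0.001, -0.002, 0.039], 0, 1],
    [[-0.001, -0.002, 0.039], 0, 1],
    [[-0.001, -0.002, 0.039], 0, 1],
    [[-0.001, -0.002, 0.039], 0, 1]
  ]
}}

```text
time: 3.15
tool_pos: [0.5243, 0.0929, 0.1116]
ee_rot: [3.141, 0.0, 2.981]
wrist_force: [1.0, 0.3, 0.0]
width: 0.0114
finger_force: 30.0
```

Call:
{"method": "carry_out", "body": {
  "steps": [
    [[0, 0.008, 0], 0, 1],
    [[0, 0.018, 0], 0, 1],
    [[0, 0.028, 0], 0, 1],
    [[0, 0.038, 0], 0, 1],
    [[0, 0.048, 0], 0, 1],
    [[0, 0.056, 0], 0, 1],
    [[0, 0.062, 0], 0, 1],
    [[0, 0.066, 0], 0, 1],
    [[0, 0.069, 0], 0, 1],
    [[0, 0.069, 0], 0, 1]
  ]
}}

```text
time: 4.4
tool_pos: [0.5355, 0.1613, 0.1116]
ee_rot: [3.14, 0.0, 2.981]
wrist_force: [-0.9, -1.7, 1.8]
width: 0.0118
finger_force: 30.0
```

Call:
{"method": "carry_out", "body": {
  "steps": [
    [[0, 0.002, 0], 0, 1],
    [[0, 0.004, 0], 0, 1],
    [[0, 0.004, 0], 0, 1]
  ]
}}

```text
time: 4.78
tool_pos: [0.5361, 0.1649, 0.1116]
ee_rot: [3.141, 0.0, 2.981]
wrist_force: [-0.5, -2.2, 3.0]
width: 0.0118
finger_force: 30.0
```

Call:
{"method": "carry_out", "body": {
  "steps": [
    [[0, 0.002, 0], 0, 1],
    [[0, 0.003, 0], 0, 1],
    [[0, 0.003, 0], 0, 1]
  ]
}}

```text
time: 5.15
tool_pos: [0.5363, 0.1663, 0.1116]
ee_rot: [-3.139, -0.0, 2.98]
wrist_force: [-2.2, -6.8, 4.3]
width: 0.0118
finger_force: 30.0
```

Call:
{"method": "carry_out", "body": {
  "steps": [
    [[0, 0.002, 0], 0, 1],
    [[0, 0.003, 0], 0, 1],
    [[0, 0.003, 0], 0, 1]
  ]
}}

```text
time: 5.52
tool_pos: [0.5363, 0.1664, 0.1116]
ee_rot: [-3.133, -0.001, 2.979]
wrist_force: [-2.5, -13.4, 6.5]
width: 0.0119
finger_force: 30.1
```

Call:
{"method": "carry_out", "body": {
  "steps": [
    [[0, -0.004, 0], 0, 1],
    [[0, -0.004, 0], 0, 0],
    [[0, -0.004, 0], 0, -0.4],
    [[0, -0.004, 0], 0, -0.4],
    [[0, -0.004, -0.05], 0, -0.4],
    [[0, -0.004, -0.1], 0, -0.4],
    [[0, -0.004, -0.13], 0, -0.4]
  ]
}}

```text
time: 6.4
tool_pos: [0.5369, 0.1673, 0.2445]
ee_rot: [3.14, 0.003, 2.981]
wrist_force: [-0.3, 0.2, -0.2]
width: 0.0652
finger_force: 0.0
```

```bash
python3 go.py .432 -.176 .14 -5.5
```

```text
t 6.4 shift [ 0.0492 -0.3559  0.1037] dist 0.374 turn 8.632 yang 80.82 F [-0.3  0.2 -0.2] pos [0.5369 0.1673 0.2445] q6 -1.21 w 0.0652
```

Call:
{"method": "carry_out", "body": {
  "steps": [
    [[0.005, -0.04, 0], 1, -0.4],
    [[0.01, -0.08, 0], 2, -0.4],
    [[0.016, -0.12, 0], 3, -0.4],
    [[0.022, -0.16, 0], 4, -0.4],
    [[0.028, -0.2, 0], 5, -0.4],
    [[0.033, -0.24, 0], 6, -0.4],
    [[0.039, -0.28, 0.02], 7, -0.4],
    [[0.044, -0.32, 0.05], 8, -0.4],
    [[0.049, -0.356, 0.09], 8.63, -0.4],
    [[0.049, -0.356, 0.104], 8.63, -0.4]
  ]
}}

```text
time: 7.65
tool_pos: [0.429, -0.1774, 0.1346]
ee_rot: [-3.137, -0.002, 1.471]
wrist_force: [0.2, -0.0, 0.9]
width: 0.0658
finger_force: 0.0
```

```bash
python3 - <<'E'
from m2 import *
for n in('top','side'):
    s=snap(n,n+'2.png');W,im=cloud(s),s['image'];m,z=masks(W,im);x,y=W[...,0],W[...,1]
    nr=(x>.36)&(x<.7)&(y>-.1)&(y<.3)
    for t,k in(('floor',(z>.032)&(z<.049)&(x>.4)&(x<.64)&(y>-.02)&(y<.15)),('cover',m['red']&(z>.1)&(z<.113)&nr),('deck',(z>.095)&(z<.114)&nr)):
        P=comp(k,W);print(n,t,len(P),rect(P))
    c=im[110:300,170:350,::-1] if n=='side' else im[130:250,150:340,::-1];cv2.imwrite(f'pics/{n}2c.png',cv2.resize(c,None,fx=3,fy=3))
im=[cv2.imread(f'pics/{n}2c.png') for n in('side','top')]
h=570;im[1]=cv2.copyMakeBorder(im[1],0,h-im[1].shape[0],0,0,0);cv2.imwrite('pics/c2.png',cv2.resize(np.hstack(im),(798,410)))
E
python3 go.py .432 -.176 .034 -5.5
```

```text
top floor 1008 (array([527.5,  69.3]), array([ 80.7, 132.1]), 80.5)
top cover 1084 (array([538.4, 165.4]), array([ 94.3, 154.3]), 80.4)
top deck 6244 (array([529.8, 116.5]), array([300.1, 253.3]), 80.6)
side floor 50 (array([423.7, -16.5]), array([ 7. , 43.7]), 82.2)
side cover 352 (array([521. , 171.9]), array([108.2, 122.5]), 80.8)
side deck 1529 (array([499.9, 123.4]), array([309.2, 196.1]), 80.5)
t 7.75 shift [-0.0003  0.0022  0.1017] dist 0.102 turn 0.003 yang -5.47 F [ 0.5 -0.2  0. ] pos [ 0.4301 -0.1758  0.1357] q6 -0.42 w 0.0661
```

View pics/c2.png

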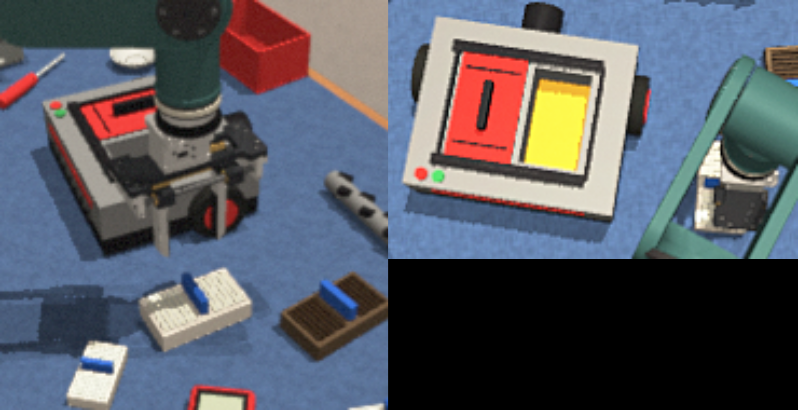

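The crops show the fingers above the white filter straddling its blue rib (195,290). The cover is fully open and the yellow bay floor is clear. I'll descend and grip.

Call:
{"method": "carry_out", "body": {
  "steps": [
    [[0, 0.002, 0.04], 0, -0.4],
    [[0, 0.002, 0.08], 0, -0.4],
    [[0, 0.002, 0.101], 0, -0.4],
    [[0, 0.002, 0.101], 0, 0],
    [[0, 0.002, 0.101], 0, 0.5],
    [[0, 0.002, 0.101], 0, 1],
    [[0, 0.002, 0.101], 0, 1],
    [[0, 0.002, 0.101], 0, 1],
    [[0, 0.002, 0.101], 0, 1]
  ]
}}

```text
time: 8.88
tool_pos: [0.4332, -0.1772, 0.0368]
ee_rot: [3.141, 0.0, 1.474]
wrist_force: [2.1, -0.4, 1.1]
width: 0.0119
finger_force: 30.0
```

Call:
{"method": "carry_out", "body": {
  "steps": [
    [[0, 0, -0.02], 0, 1],
    [[0, 0, -0.06], 0, 1],
    [[0, 0, -0.1], 0, 1],
    [[0, 0, -0.14], 0, 1],
    [[0, 0, -0.14], 0, 1],
    [[0, 0, -0.14], 0, 1]
  ]
}}

```text
time: 9.62
tool_pos: [0.432, -0.1766, 0.1745]
ee_rot: [-3.139, -0.001, 1.474]
wrist_force: [-0.5, -0.0, -3.1]
width: 0.0116
finger_force: 30.0
```

```bash
python3 go.py .5217 .0674 .174 -9.4; python3 - <<'E'
from m2 import *
s=snap('side','s3.png');W,im=cloud(s),s['image']
c=im[60:290,130:370,::-1];cv2.imwrite('pics/s3c.png',cv2.resize(c,None,fx=2.5,fy=2.5))
E
```

```text
t 9.62 shift [0.2515 0.0658 0.0006] dist 0.26 turn 0.388 yang -5.52 F [-0.5 -0.  -3.1] pos [ 0.432  -0.1766  0.1745] q6 -0.41 w 0.0116
```

View pics/s3c.png

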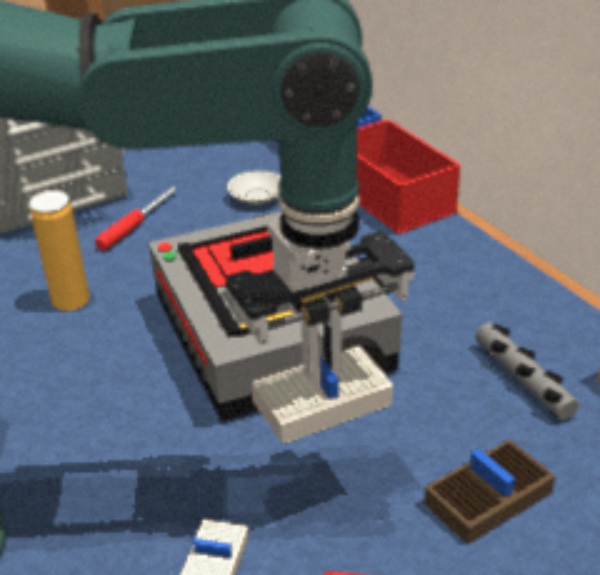

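The filter hangs level in the gripper, held by its rib (325,380). I'll carry it over the bay.

Call:
{"method": "carry_out", "body": {
  "steps": [
    [[0.02, 0.005, -0.02], 0.1, 1],
    [[0.06, 0.016, -0.03], 0.2, 1],
    [[0.1, 0.026, -0.03], 0.3, 1],
    [[0.14, 0.037, -0.03], 0.39, 1],
    [[0.18, 0.047, -0.03], 0.39, 1],
    [[0.22, 0.058, -0.03], 0.39, 1],
    [[0.242, 0.063, -0.03], 0.39, 1],
    [[0.2515, 0.066, -0.03], 0.39, 1],
    [[0.2515, 0.066, -0.015], 0.39, 1],
    [[0.2515, 0.066, -0.015], 0.39, 1]
  ]
}}

```text
time: 10.92
tool_pos: [0.5211, 0.066, 0.1886]
ee_rot: [-3.136, 0.001, 1.405]
wrist_force: [-0.9, 0.2, -2.3]
width: 0.0117
finger_force: 30.0
```

```bash
python3 go.py .5217 .0674 .147 -9.4; python3 - <<'E'
from m2 import *
s=snap('side','s4.png');W,im=cloud(s),s['image'];m,z=masks(W,im);x,y=W[...,0],W[...,1]
i=im.astype(int)
for lo,hi in((.145,.2),(.175,.195)):
    k=(z>lo)&(z<hi)&(abs(x-.52)<.1)&(abs(y-.067)<.07)&(i.min(2)>110)
    P=comp(k,W);print(len(P),rect(P),np.percentile(P,[1,50,99],axis=0).round(3).tolist())
c=im[110:250,150:330,::-1];cv2.imwrite('pics/s4c.png',cv2.resize(c,None,fx=4,fy=4))
E
```

```text
t 10.93 shift [0.0016 0.0006 0.0416] dist 0.042 turn -0.008 yang -9.48 F [-0.9  0.2 -2.3] pos [0.5211 0.066  0.1886] q6 0.18 w 0.0117
528 (array([518. ,  65.2]), array([ 80.9, 131.7]), 80.5) [[0.449, 0.02, 0.155], [0.52, 0.036, 0.179], [0.582, 0.088, 0.186]]
312 (array([518. ,  65.2]), array([ 80.9, 131.7]), 80.5) [[0.452, 0.021, 0.175], [0.527, 0.043, 0.182], [0.584, 0.091, 0.186]]
```

View pics/s4c.png

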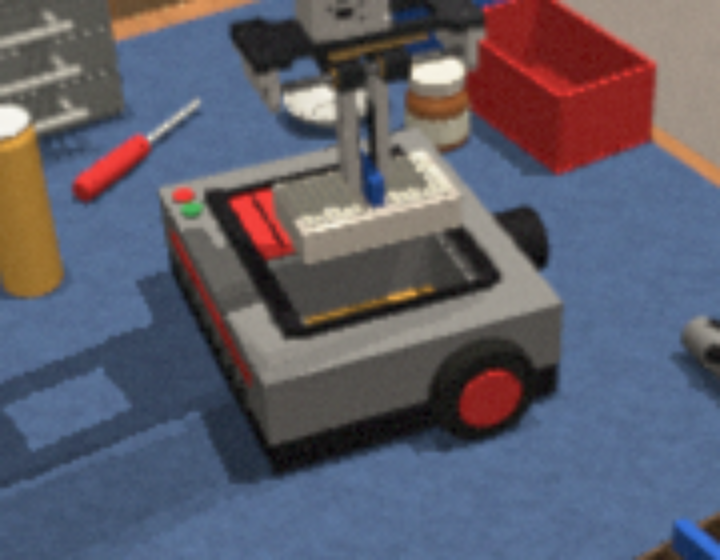

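Filter is over the bay and aligned with it (80.5° against 80.6°), and the cover is clear of it. I'll lower it in stages and watch the force.

Call:
{"method": "carry_out", "body": {
  "steps": [
    [[0.0017, 0.001, 0], 0, 1],
    [[0.0017, 0.001, 0.02], 0, 1],
    [[0.0017, 0.001, 0.035], 0, 1],
    [[0.0017, 0.001, 0.045], 0, 1],
    [[0.0017, 0.001, 0.05], 0, 1],
    [[0.0017, 0.001, 0.055], 0, 1],
    [[0.0017, 0.001, 0.06], 0, 1],
    [[0.0017, 0.001, 0.06], 0, 1]
  ]
}}

```text
time: 11.98
tool_pos: [0.5238, 0.0685, 0.1312]
ee_rot: [-3.141, 0.0, 1.407]
wrist_force: [-0.2, 0.4, -2.4]
width: 0.0117
finger_force: 30.0
```

```bash
python3 go.py .5217 .0674 .0765 -9.4; python3 - <<'E'
from m2 import *
s=snap('side');im=s['image']
c=im[110:250,150:330,::-1];cv2.imwrite('pics/s5c.png',cv2.resize(c,None,fx=4,fy=4))
E
```

```text
t 11.97 shift [-0.0014 -0.0019  0.0547] dist 0.055 turn -0.001 yang -9.41 F [-0.2  0.4 -2.4] pos [0.5238 0.0685 0.1312] q6 0.19 w 0.0117
```

View pics/s5c.png

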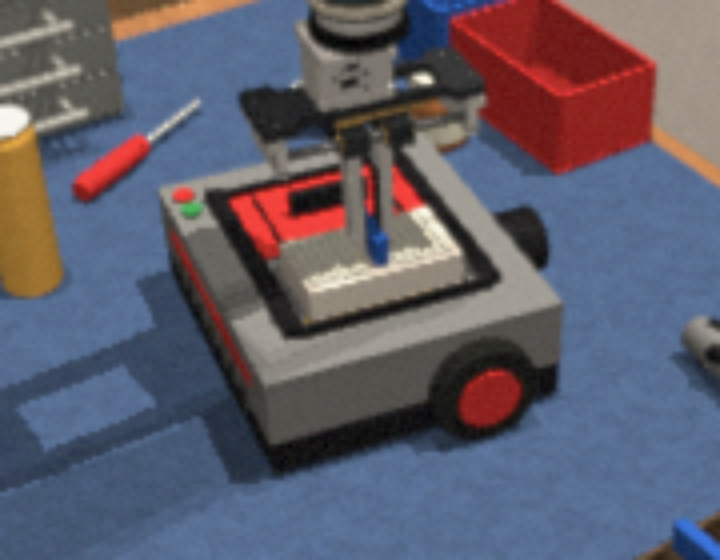

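The filter's underside is just inside the bay mouth with no contact force. I'll continue down with a small correction.

Call:
{"method": "carry_out", "body": {
  "steps": [
    [[-0.001, -0.001, 0.006], 0, 1],
    [[-0.001, -0.001, 0.014], 0, 1],
    [[-0.001, -0.001, 0.022], 0, 1],
    [[-0.001, -0.001, 0.03], 0, 1],
    [[-0.001, -0.001, 0.03], 0, 1]
  ]
}}

```text
time: 12.65
tool_pos: [0.5221, 0.0676, 0.1002]
ee_rot: [-3.139, 0.0, 1.406]
wrist_force: [-0.9, -0.4, -2.4]
width: 0.0114
finger_force: 30.0
```

Call:
{"method": "carry_out", "body": {
  "steps": [
    [[0, 0, 0.006], 0, 1],
    [[0, 0, 0.012], 0, 1],
    [[0, 0, 0.016], 0, 1],
    [[0, 0, 0.018], 0, 1],
    [[0, 0, 0.02], 0, 1],
    [[0, 0, 0.02], 0, 1]
  ]
}}

```text
time: 13.4
tool_pos: [0.5228, 0.0676, 0.0814]
ee_rot: [-3.142, -0.0, 1.407]
wrist_force: [0.3, -0.6, -2.5]
width: 0.0117
finger_force: 30.0
```

Call:
{"method": "carry_out", "body": {
  "steps": [
    [[0, 0, 0.002], 0, 1],
    [[0, 0, 0.003], 0, 1],
    [[0, 0, 0.004], 0, 1],
    [[0, 0, 0.004], 0, 1]
  ]
}}

```text
time: 13.9
tool_pos: [0.5228, 0.0676, 0.0773]
ee_rot: [-3.141, -0.0, 1.406]
wrist_force: [-1.1, 0.3, -2.6]
width: 0.0116
finger_force: 30.0
```

Call:
{"method": "carry_out", "body": {
  "steps": [
    [[0, 0, 0.001], 0, 1],
    [[0, 0, 0.0015], 0, 1],
    [[0, 0, 0.0015], 0, 1]
  ]
}}

```text
time: 14.28
tool_pos: [0.523, 0.0676, 0.0767]
ee_rot: [3.141, -0.0, 1.406]
wrist_force: [-2.1, 0.0, 3.0]
width: 0.0118
finger_force: 30.0
```

Floor contact felt at the expected height of 0.0767. I'll release, rise and look.

Call:
{"method": "carry_out", "body": {
  "steps": [
    [[0, 0, 0], 0, 0.5],
    [[0, 0, 0], 0, 0],
    [[0, 0, 0], 0, -0.2],
    [[0, 0, 0], 0, -0.2],
    [[0, 0, -0.03], 0, -0.2],
    [[0, 0, -0.08], 0, -0.2],
    [[0, 0, -0.13], 0, -0.2],
    [[0, 0, -0.13], 0, -0.2]
  ]
}}

```text
time: 15.28
tool_pos: [0.5256, 0.0677, 0.2117]
ee_rot: [3.131, -0.002, 1.407]
wrist_force: [0.3, 0.1, -0.5]
width: 0.0564
finger_force: 0.0
```

```bash
python3 go.py .5363 .1664 .2 80.8; python3 - <<'E'
from m2 import *
s=snap('side');W,im=cloud(s),s['image'];z=W[...,2];x,y=W[...,0],W[...,1]
k=(z>.06)&(z<.1)&(abs(x-.52)<.06)&(abs(y-.067)<.036)&(im.min(2)>110)
P=comp(k,W);print(len(P),rect(P),np.linalg.lstsq(np.c_[P[:,:2]-P[:,:2].mean(0),np.ones(len(P))],P[:,2],rcond=None)[0])
c=im[110:250,150:330,::-1];cv2.imwrite('pics/s6c.png',cv2.resize(c,None,fx=4,fy=4))
E
```

```text
t 15.28 shift [ 0.0991 -0.0057  0.0118] dist 0.1 turn 8.979 yang -9.41 F [ 0.3  0.1 -0.5] pos [0.5256 0.0677 0.2117] q6 0.19 w 0.0564
93 (array([550.1,  76.2]), array([61.8, 50.5]), 5.0) [-0.11272772 -0.09794676  0.07179718]
```

View pics/s6c.png

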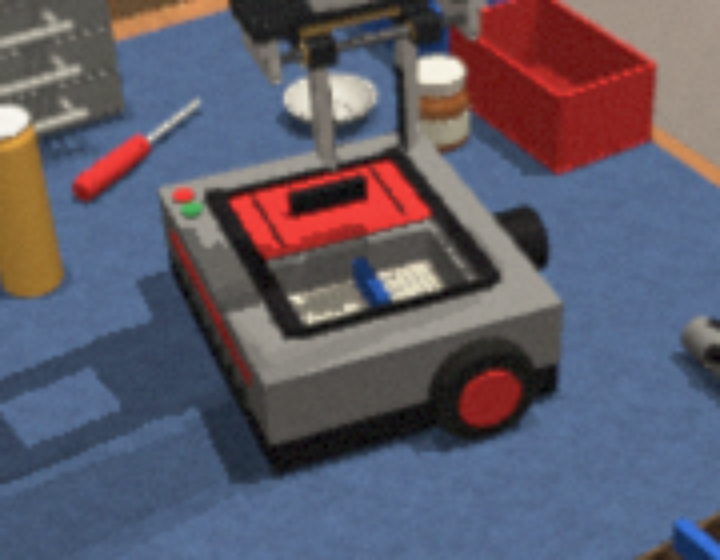

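The filter lies flat in the bay with its blue rib up (370,280) and its top near z 0.07. Next I'll return to the cover's rib.

Call:
{"method": "carry_out", "body": {
  "steps": [
    [[0.011, 0, 0], -1, -0.2],
    [[0.022, -0.001, 0], -2, -0.2],
    [[0.033, -0.002, 0], -3, -0.2],
    [[0.044, -0.003, 0], -4, -0.2],
    [[0.055, -0.003, 0], -5, -0.2],
    [[0.066, -0.004, 0], -6, -0.2],
    [[0.077, -0.005, 0], -7, -0.2],
    [[0.088, -0.006, 0], -8, -0.2],
    [[0.099, -0.006, 0.03], -9.02, -0.2],
    [[0.099, -0.006, 0.06], -9.02, -0.2]
  ]
}}

```text
time: 16.58
tool_pos: [0.5322, 0.1668, 0.143]
ee_rot: [-3.141, -0.003, 2.983]
wrist_force: [-0.3, -0.6, 0.3]
width: 0.056
finger_force: 0.0
```

Call:
{"method": "carry_out", "body": {
  "steps": [
    [[0, 0, 0], 0, -0.2],
    [[0, 0, 0], 0, -0.2]
  ]
}}

```text
time: 16.82
tool_pos: [0.533, 0.1662, 0.1459]
ee_rot: [-3.141, -0.001, 2.981]
wrist_force: [0.7, -0.1, 0.7]
width: 0.0564
finger_force: 0.0
```

```bash
python3 go.py .5363 .1664 .1115 80.8
```

```text
t 16.82 shift [-0.0032  0.0008  0.0344] dist 0.035 turn -0.003 yang 80.77 F [ 0.7 -0.1  0.7] pos [0.533  0.1662 0.1459] q6 -1.21 w 0.0564
```

Call:
{"method": "carry_out", "body": {
  "steps": [
    [[-0.003, 0.001, 0.015], 0, -0.2],
    [[-0.003, 0.001, 0.034], 0, -0.2],
    [[-0.003, 0.001, 0.034], 0, 0.2],
    [[-0.003, 0.001, 0.034], 0, 0.6],
    [[-0.003, 0.001, 0.034], 0, 1],
    [[-0.003, 0.001, 0.034], 0, 1],
    [[-0.003, 0.001, 0.034], 0, 1],
    [[-0.003, 0.001, 0.034], 0, 1]
  ]
}}

```text
time: 17.82
tool_pos: [0.5364, 0.1663, 0.1125]
ee_rot: [-3.141, 0.001, 2.98]
wrist_force: [0.4, -2.0, 1.4]
width: 0.0115
finger_force: 30.0
```

Call:
{"method": "carry_out", "body": {
  "steps": [
    [[0, -0.006, 0], 0, 1],
    [[0, -0.016, 0], 0, 1],
    [[0, -0.026, 0], 0, 1],
    [[0, -0.036, 0], 0, 1],
    [[0, -0.046, 0], 0, 1],
    [[0, -0.056, 0], 0, 1],
    [[0, -0.066, 0], 0, 1],
    [[0, -0.076, 0], 0, 1],
    [[0, -0.084, 0], 0, 1],
    [[0, -0.09, 0], 0, 1]
  ]
}}

```text
time: 19.08
tool_pos: [0.5219, 0.0773, 0.1124]
ee_rot: [3.141, 0.001, 2.98]
wrist_force: [-0.4, 2.9, 5.5]
width: 0.0116
finger_force: 30.0
```

Call:
{"method": "carry_out", "body": {
  "steps": [
    [[0, -0.002, 0], 0, 1],
    [[0, -0.004, 0], 0, 1],
    [[0, -0.006, 0], 0, 1],
    [[0, -0.006, 0], 0, 1]
  ]
}}

```text
time: 19.58
tool_pos: [0.5209, 0.0713, 0.1124]
ee_rot: [-3.141, 0.001, 2.98]
wrist_force: [0.2, 2.2, 4.3]
width: 0.0117
finger_force: 30.0
```

Call:
{"method": "carry_out", "body": {
  "steps": [
    [[0, -0.002, 0], 0, 1],
    [[0, -0.004, 0], 0, 1],
    [[0, -0.004, 0], 0, 1]
  ]
}}

```text
time: 19.95
tool_pos: [0.5203, 0.0675, 0.1124]
ee_rot: [3.142, 0.001, 2.981]
wrist_force: [1.3, 2.6, 5.9]
width: 0.0111
finger_force: 30.0
```

Call:
{"method": "carry_out", "body": {
  "steps": [
    [[0, -0.002, 0], 0, 1],
    [[0, -0.003, 0], 0, 1],
    [[0, -0.003, 0], 0, 1]
  ]
}}

```text
time: 20.32
tool_pos: [0.5204, 0.0675, 0.1125]
ee_rot: [3.136, 0.001, 2.982]
wrist_force: [2.3, 9.7, 4.2]
width: 0.0118
finger_force: 30.0
```

Call:
{"method": "carry_out", "body": {
  "steps": [
    [[0, -0.001, 0], 0, 1],
    [[0, -0.002, 0], 0, 1],
    [[0, -0.002, 0], 0, 1]
  ]
}}

```text
time: 20.7
tool_pos: [0.5203, 0.0675, 0.1124]
ee_rot: [3.132, 0.001, 2.983]
wrist_force: [2.7, 14.1, 4.2]
width: 0.0115
finger_force: 30.1
```

Hard stop felt after 0.100 m of travel. I'll ease off, release and rise.

Call:
{"method": "carry_out", "body": {
  "steps": [
    [[0, 0.003, 0], 0, 1],
    [[0, 0.004, 0], 0, 1],
    [[0, 0.004, 0], 0, 0.4],
    [[0, 0.004, 0], 0, -0.2],
    [[0, 0.004, 0], 0, -0.2],
    [[0, 0.004, 0], 0, -0.2],
    [[0, 0.004, -0.04], 0, -0.2],
    [[0, 0.004, -0.09], 0, -0.2],
    [[0, 0.004, -0.14], 0, -0.2],
    [[0, 0.004, -0.14], 0, -0.2]
  ]
}}

```text
time: 21.95
tool_pos: [0.5222, 0.067, 0.2575]
ee_rot: [3.14, 0.01, 2.981]
wrist_force: [0.5, 0.3, 0.6]
width: 0.0563
finger_force: 0.0
```

```bash
python3 - <<'E'
from m2 import *
s=snap('side');W,im=cloud(s),s['image'];m,z=masks(W,im);x,y=W[...,0],W[...,1]
k=m['red']&(z>.1)&(z<.113)&(x>.4)&(y>-.05)&(y<.25)
print(rect(comp(k,W)))
c=im[110:250,150:330,::-1];cv2.imwrite('pics/s7c.png',cv2.resize(c,None,fx=4,fy=4))
E
```

```text
(array([520.7,  69.2]), array([108.9, 150.9]), 80.2)
```

View pics/s7c.png

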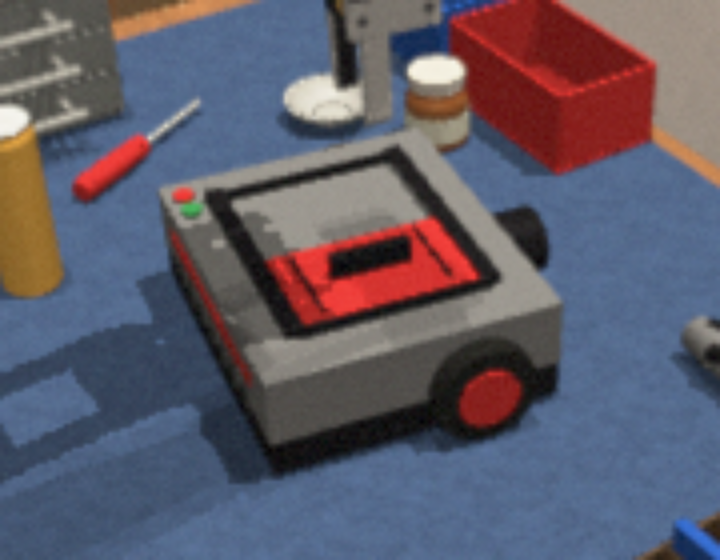

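The cover is fully home against its end stop bar (380,310) and the gripper is clear of everything. I'll hand in.

```bash
python3 -c "
from bench import robot
print(robot.close_job())"
```

```text
the job is handed in; nothing more can be done
None
```

The clean filter lies flat in the bay with its rib up, the cover is closed against its hard stop, and the job was handed in at about 22 s with the gripper clear and the items to be left alone not touched.

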